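Show which ink goes into which cup, then tare the scale

TASK

Show your helper what to mix: with the fingertips pointing down, close above it (within about 3 cm) but without touching, point at the bulb of the tallest dropper bottle and stay there for two seconds, then point in the same way at the mouth of the cup that stands on the scale, keeping above the rim, for two seconds. Then press the round tare key of the scale all the way down with the fingertips, let it go and leave the arm clear. Do not touch, lift or move any bottle, cup or other thing on the table, do not dip down over any of the other bottles or cups, and leave the square power key alone.

Things in the scene. Friction and masses are not known exactly. Their poses are not given: they have to be found in the camera images.
- tall_bottle: The tallest amber glass dropper bottle with a white collar and white rubber bulb, diameter 44 mm, 140 mm tall in all, standing loose and upright on the table. Origin: centre of its underside, z up.
- tall_bottle_top (a point): Top of the tallest bottle's bulb, 140 mm above the table, on the bottle's axis: point just above it.
- middle_bottle: Middle-sized amber glass dropper bottle with a white collar and white rubber bulb, diameter 35 mm, 104 mm tall in all, standing loose and upright on the table. Origin: centre of its underside, z up.
- middle_bottle_top (a point): Top of the middle-sized bottle's bulb, 104 mm above the table.
- small_bottle: The smallest amber glass dropper bottle with a white collar and white rubber bulb, diameter 31 mm, 80 mm tall in all, standing loose and upright on the table. Origin: centre of its underside, z up.
- small_bottle_top (a point): Top of the smallest bottle's bulb, 80 mm above the table. The three bottles stand in a loose row in any order, their axes at least 65 mm apart.
- scale: Flat white bench scale, fixed: 240 mm long (its x), 180 mm wide (its y), housing 22 mm high. A steel pan 145 x 155 mm covers its far part (+x). On the near end (-x, towards the robot) lie a dark display, the round tare key at the left (+y) and the square power key at the right (-y). Origin: centre of its underside, z up; turned up to 0.4 rad either way.
- scale_pan (a point): Centre of the steel pan's top, 28 mm above the table, 38 mm from the scale's origin along its +x. The cup stands within 15 mm of it.
- tare_key_top (a point): Centre of the top of the round grey tare key (26 mm across), 29.5 mm above the table, 7.5 mm above the housing; in the scale's frame at x -85, y +60 mm. Moves down with the key.
- tare_key (a joint): Travel of the tare key in m: 0 up, 0.005 fully down. A spring pushes it back up: about 1.4 N to start it, 3.6 N fully down. Counts as pressed beyond 0.0035.
- power_key_top (a point): Centre of the top of the square grey power key (24 mm), as high as the tare key, 120 mm to its right (the scale's x -85, y -60 mm). Not to be pressed.
- power_key (a joint): Travel of the power key in m: 0 up, 0.005 fully down; same spring.
- scale_cup: plain white ceramic cup without handle, 70 mm across the rim, 58 mm high, standing loose on the scale's pan, its rim 86 mm above the table. All three cups look alike. Origin: centre of its underside, z up.
- scale_cup_rim (a point): Centre of the mouth of the cup on the scale, at rim height, 86 mm above the table: point just above it.
- near_cup: plain white ceramic cup without handle, 70 mm across the rim, 58 mm high, standing loose on the table at the robot's side of the bottles. All three cups look alike. Origin: centre of its underside, z up.
- near_cup_rim (a point): Centre of the near cup's mouth, 58 mm above the table.
- far_cup: plain white ceramic cup without handle, 70 mm across the rim, 58 mm high, standing loose on the table beyond the bottles. All three cups look alike. Origin: centre of its underside, z up.
- far_cup_rim (a point): Centre of the far cup's mouth, 58 mm above the table.
- ink_jar: Closed glass ink jar with a dark lid, 80 mm across, about 95 mm high, loose, to the right of the scale. Bystander. Origin: centre of its underside.
- brush: Paint brush 200 mm long, lying loose at the left of the bottles. Bystander. Lies along its x.
- palette_knife: Palette knife 210 mm long, lying loose to the left of the brush. Bystander. Lies along its x.
- swatch_book: Ring-bound book of colour swatches, 230 x 170 mm, 12 mm thick, fixed flat at the right of the jar. Bystander. Origin: centre of its underside.
Not all that is in view belongs to the job. Leave any pink look-alike of the far_cup alone.

How it is judged:
On the way, in this order (a step that is already met when the one before it is completed fails the run):
1. point at the tallest bottle: tool point within 20 mm sideways of its bulb, 17 to 70 mm above it (fingertips up to about 50 mm above), tool pointing down, for 1.5 s (horizontal distance between the grasp point and tall_bottle_top below 0.02 m and z of the grasp point in the frame of tall_bottle_top between 0.017 and 0.07 m and angle between the grasp point's own z axis and vertical above 2.3 rad), for 1.5 s.
2. point in the same way at the cup on the scale: tool point within 22 mm sideways of the centre of its mouth, 17 to 70 mm above the rim, tool pointing down, for 1.5 s (horizontal distance between the grasp point and scale_cup_rim below 0.022 m and z of the grasp point in the frame of scale_cup_rim between 0.017 and 0.07 m and angle between the grasp point's own z axis and vertical above 2.3 rad), for 1.5 s.
3. press the round tare key down past 3.5 mm with the fingers (value of joint tare_key above 0.0035 m and contact force between the fingers and scale above 0.5 N), for 0.1 s.
At the end, for the whole second after the job is handed in: Both keys are up again; the cup stands upright on the pan within 25 mm of its centre; every bottle and cup stands upright and at rest within 10 mm of where it began, the jar upright, and jar, brush and palette knife within 20 mm of where they began (value of joint each of tare_key, power_key below 0.0012 m and horizontal distance between scale_cup_rim and scale_pan below 0.025 m and height (world z) of scale_cup below 0.033 m and angle between each of tall_bottle, middle_bottle, small_bottle, scale_cup, near_cup, far_cup, ink_jar's own z axis and vertical below 0.1 rad and distance of each of tall_bottle, middle_bottle, small_bottle, scale_cup, near_cup, far_cup from where it was at the start of the episode below 0.01 m and distance of each of ink_jar, brush, palette_knife from where it was at the start of the episode below 0.02 m and linear speed of each of tall_bottle, middle_bottle, small_bottle, scale_cup, near_cup, far_cup below 0.02 m/s); the robot touches nothing.
It fails at once if the robot touches a bottle or a cup (contact force between any of the fingers, the arm and tall_bottle above 0.3 N or contact force between any of the fingers, the arm and middle_bottle above 0.3 N or contact force between any of the fingers, the arm and small_bottle above 0.3 N or contact force between any of the fingers, the arm and scale_cup above 0.3 N or contact force between any of the fingers, the arm and near_cup above 0.3 N or contact force between any of the fingers, the arm and far_cup above 0.3 N).
It fails at once if the robot touches a bystander (ink jar, brush, palette knife or swatch book) (contact force between any of the fingers, the arm and ink_jar above 0.3 N or contact force between any of the fingers, the arm and brush above 0.3 N or contact force between any of the fingers, the arm and palette_knife above 0.3 N or contact force between any of the fingers, the arm and swatch_book above 0.3 N).
It fails at once if a bottle, cup, the jar, the brush or the palette knife is lifted, carried or shoved (bottles and cups by more than 10 mm, the rest 20 mm) (distance of any of tall_bottle, middle_bottle, small_bottle, scale_cup, near_cup, far_cup from where it was at the start of the episode above 0.01 m or distance of any of ink_jar, brush, palette_knife from where it was at the start of the episode above 0.02 m).
It fails at once if the tool dips down over another bottle or cup (tool point within 18 mm sideways and less than 60 mm above its top) ((horizontal distance between the grasp point and middle_bottle_top below 0.018 m and z of the grasp point in the frame of middle_bottle_top below 0.06 m) or (horizontal distance between the grasp point and small_bottle_top below 0.018 m and z of the grasp point in the frame of small_bottle_top below 0.06 m) or (horizontal distance between the grasp point and near_cup_rim below 0.018 m and z of the grasp point in the frame of near_cup_rim below 0.06 m) or (horizontal distance between the grasp point and far_cup_rim below 0.018 m and z of the grasp point in the frame of far_cup_rim below 0.06 m)).
It fails at once if the square power key is pressed (beyond 2 mm) (value of joint power_key above 0.002 m).
It also fails if it takes over 50 s, if anything falls off the work surface, if the arm or the gripper's body presses on something with over 40 N, if the wrist force passes 120 N, or if a joint passes its speed limit or range.

ROBOT

A 6-joint arm with a two-finger parallel gripper is mounted at the origin on the work surface. World frame = base frame: x ahead of the robot, y to its left, z up, the work surface at z = 0. Lengths are in m, angles in rad, forces in N, time in s.
With the tool pointing down it reaches from about 0.425 to 0.95 m from the base axis. Payload 3.5 kg.
Tool frame: the origin (TCP) lies between the finger pads, 19 mm behind the fingertips; this is the grasp point; z points along the fingers, y is the line along which they close (so a half turn about z gives the same grasp; the last joint's range is limited). The gripper opens to 85 mm and grips with 20 to 120 N. Pads are 22 mm wide; open, the fingers measure 114 mm over their backs; the gripper's body (76 mm by 85 mm) begins 54 mm behind the grasp point. The pads swing forward as they close: fully open they stand 13 mm farther back than shut.
Start: joints at [-1.485, 0.286, 1.577, -0, 1.279, -0.15], TCP at [0.158, -0.656, 0.25] pointing down, gripper open.
Joint ranges: [-2.77, 2.77], [-0.9, 2.22], [0.21, 2.48], [-1.53, 4.67], [0.24, 2.81], [-2.84, 2.84]. Speed limits (rad/s): [2.79, 2.79, 3.14, 3.14, 3.14, 3.14].

INTERFACE

Orientations are given as a unit quaternion [x, y, z, w].
In Python, from plant import ctrl gives the robot as it stands.
- The arm moves only by the tool move_arm, never from a script. Its argument "plan" is a list of rows, each an object of numbers: "x", "y", "z": the shift along the tool's x, y, z in m; "yaw": the turn about the tool's z in rad; "fingers": the closure, from 0 (fully open) to 1 (shut). In form: [{"x": .., "y": .., "z": .., "yaw": .., "fingers": ..}, ...]. A call has 1 to 5 rows; each row is the pose to reach, as a shift and turn from the pose commanded when the call began, along the tool's axes at that moment; what a row does not reach only later rows make up. A row lasts 1/10 s, in which the tool goes at most 50 mm and 8.59 degrees, less where a joint would pass 70% of its speed; a pose out of reach is approached as far as the arm can. A call with a gripper value outside its range is refused whole. The fingers move at their own pace and stop on an object; "force" is the grip in N (left out, the last holds). Time passes only in rows, so rows that repeat a pose let the fingers close. It gives the time, the measured TCP pose, the force, the opening and the grip force at its end, in the units of the state.
- ctrl.get_state(): the state, without advancing time (a new reading comes with each control period).
- ctrl.read_camera(name): name is "side" or "top"; returns the picture (400x640x3 uint8, red, green, blue); there is no depth.
- ctrl.camera_model(name): a dict with "intrinsics" (3x3 intrinsics, pixels), "cam_to_world" (4x4, takes a point from camera to world coordinates). Camera axes: x right, y up, looking along -z (the intrinsics and any distortion apply to the point x, -y, -z); pixel columns grow to the right and rows downward; lengths in m; the calibration is good to about 2 mm. A picture is of the moment at which its call begins. camera_model takes no time and is no camera call.
- ctrl.sign_off(): hands the job in; it is judged then, once.
The state is a dict: "time": time; "qpos": joint angles; "dq": joint speeds; "joint_efforts": joint torques, N m; "eef_pos": TCP position; "tcp_rot": TCP orientation; "contact_force": force on the tool from outside, world axes, zero at the start; "wrist_torque": the same for the moment, N m; "opening": opening from 0.0 (shut) to 1.0 (fully open); "finger_force": force on a finger pad.
Only numpy, scipy, OpenCV 4.12 (cv2) and the standard library are available. Lean on these libraries where they do the work, as an engineer would, in place of code of your own. Each camera call takes 0.05 s, during which the arm holds its last target. There are 200 camera calls.

## Working session

There is one attempt and no reset: what is moved stays moved. The work goes in short steps, Python scripts to look and compute and a tool call to move; the robot and the scene stay as the last step left them, time stands still between calls to the robot, and variables do not carry over. Pictures are saved under pics/ and viewed, at most 10 in all, crops included, and the job is handed in when it is done.

Besides the shell and the picture viewer there is one more tool, called after "Request:" as name(argument=value, ...) on one line, values as JSON. move_arm: Moves the arm, as the interface text tells. Its arguments: {"type":"object","properties":{"plan":{"type":"array"},"force":{"type":"number"}},"required":["plan"]}

```bash
mkdir -p pics
python3 - <<'E'
from plant import ctrl
import cv2,numpy as np
for n in("top","side"):
    im=ctrl.read_camera(n); cv2.imwrite(f"pics/{n}0.png",im[:,:,::-1])
    m=ctrl.camera_model(n); print(n,np.round(m["intrinsics"],1).tolist(),np.round(m["cam_to_world"],3).tolist(),[k for k in m])
s=ctrl.get_state();print(s)
E
```

```text
top [[406.2, 0.0, 315.6], [0.0, 406.2, 203.6], [0.0, 0.0, 1.0]] [[0.005, 0.998, -0.06, 0.481], [-1.0, 0.005, 0.007, -0.027], [0.007, 0.06, 0.998, 1.715], [0.0, 0.0, 0.0, 1.0]] ['intrinsics', 'cam_to_world']
side [[497.6, 0.0, 319.4], [0.0, 497.6, 197.8], [0.0, 0.0, 1.0]] [[-0.985, 0.13, -0.111, 0.403], [-0.171, -0.744, 0.646, 1.12], [0.001, 0.656, 0.755, 1.462], [0.0, 0.0, 0.0, 1.0]] ['intrinsics', 'cam_to_world']
{'time': 0.1, 'qpos': array([-1.48497950e+00,  2.87130080e-01,  1.57805775e+00, -2.21683051e-05,
        1.27862485e+00, -1.49993358e-01]), 'dq': array([-0.00136577, -0.00135218, -0.00374625, -0.00011242,  0.00011156,
        0.00069265]), 'joint_efforts': array([ 7.01319950e-04, -4.07297409e+01, -2.93699169e+01, -1.42300719e-04,
        3.42664775e-03,  6.11761564e-06]), 'eef_pos': array([ 0.15767962, -0.65573741,  0.24873543]), 'tcp_rot': array([ 9.93056255e-01,  1.17635212e-01,  2.50069763e-05, -1.10978500e-03]), 'contact_force': array([-0.17208635, -0.36066256,  0.36890174]), 'wrist_torque': array([-0.01861405, -0.03780847, -0.02311773]), 'finger_force': 0.0, 'opening': 1.0028748731443515}
```

View pics/top0.png

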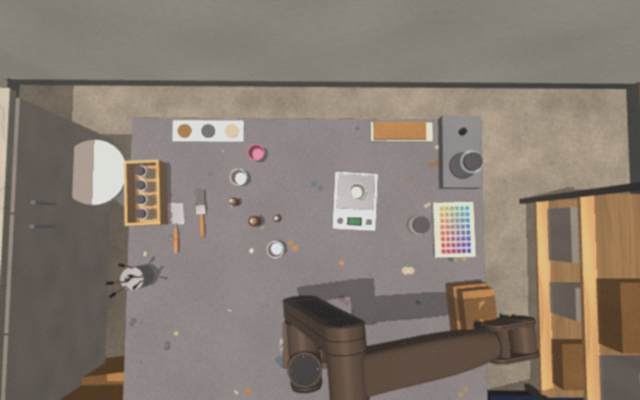

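View pics/side0.png

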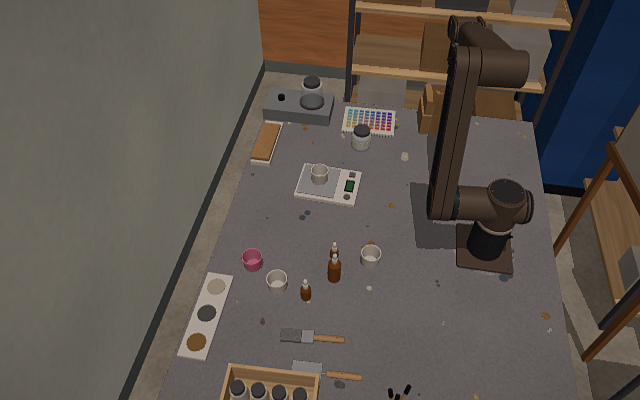

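The top view shows the bottles at about (234,201), (255,221) and (278,218), with the cups at (239,177), (276,248) and, on the scale, (357,191). In the side view the tallest bottle is at (334,268), with the middle or small one behind it at (334,250) and another at (306,291). I'll zoom in to get exact pixels.

```bash
cat > h.py <<'E'
import cv2,numpy as np
from plant import ctrl
def ray(n,u,v):
    m=ctrl.camera_model(n);K=np.array(m["intrinsics"]);T=np.array(m["cam_to_world"])
    p=np.linalg.solve(K,[u,v,1]); d=T[:3,:3]@[p[0],-p[1],-p[2]]
    return T[:3,3],d/np.linalg.norm(d)
def plane(n,u,v,z):
    o,d=ray(n,u,v); return o+d*(z-o[2])/d[2]
def tri(a,b):
    (o1,d1),(o2,d2)=ray("top",*a),ray("side",*b)
    s=np.linalg.lstsq(np.c_[d1,-d2],o2-o1,rcond=None)[0]
    p,q=o1+s[0]*d1,o2+s[1]*d2; return (p+q)/2,np.linalg.norm(p-q)
def blobs(im,f,x0,y0,x1,y1,amin=4):
    n,l,s,c=cv2.connectedComponentsWithStats(f(im[y0:y1,x0:x1].astype(int)).astype(np.uint8))
    return [(np.round(c[i]+[x0,y0],1).tolist(),s[i][2:].tolist()) for i in range(1,n) if s[i][4]>=amin]
E
python3 - <<'E'
import cv2,numpy as np
from h import blobs
t=cv2.imread("pics/top0.png");s=cv2.imread("pics/side0.png")
a=cv2.resize(t[160:260,220:390],None,fx=4.7,fy=4.7,interpolation=cv2.INTER_CUBIC)[:, :800]
cv2.imwrite("pics/tc.png",a)
cv2.imwrite("pics/sc.png",cv2.resize(s[155:305,260:385],None,fx=4,fy=4,interpolation=cv2.INTER_CUBIC))
white=lambda i:i.min(2)>150
red=lambda i:(i[:,:,2]-i[:,:,0]>30)&(i[:,:,2]>50)
for n,i,r in(("top",t,(220,160,390,260)),("side",s,(260,155,385,305))):
    print(n,"white",blobs(i,white,*r)); print(n,"amber",blobs(i,red,*r))
E
```

```text
top white [([238.5, 177.6], [18, 18, 171]), ([241.2, 169.1], [4, 3, 8]), ([354.7, 199.8], [47, 60, 2373]), ([230.5, 200.0], [4, 3, 10]), ([275.1, 217.7], [3, 4, 9]), ([251.2, 220.5], [3, 4, 10]), ([275.4, 248.8], [17, 19, 190]), ([250.9, 250.2], [5, 6, 23])]
top amber [([256.5, 160.0], [6, 1, 6]), ([234.4, 201.9], [9, 8, 35]), ([253.8, 220.6], [12, 10, 85]), ([278.5, 218.2], [2, 4, 6]), ([262.0, 227.0], [3, 3, 7]), ([292.9, 245.5], [12, 12, 73])]
side white [([302.0, 170.4], [5, 14, 15]), ([338.5, 190.6], [67, 35, 237]), ([337.6, 183.5], [4, 14, 14]), ([334.6, 243.2], [2, 3, 5]), ([334.7, 254.8], [4, 3, 6]), ([371.0, 260.0], [5, 1, 5]), ([286.0, 277.5], [1, 4, 4]), ([304.5, 280.5], [2, 2, 4])]
side amber [([264.5, 157.4], [10, 7, 57]), ([370.7, 242.7], [8, 4, 28]), ([362.4, 246.7], [4, 4, 9]), ([333.4, 252.8], [9, 8, 39]), ([260.3, 258.4], [2, 16, 23]), ([334.1, 271.1], [16, 24, 254]), ([305.6, 293.6], [10, 17, 129]), ([369.0, 288.1], [5, 3, 7])]
```

View pics/tc.png

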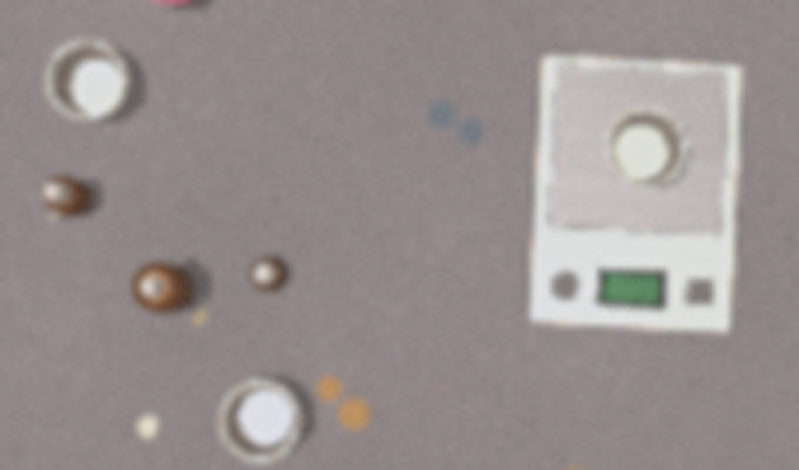

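View pics/sc.png

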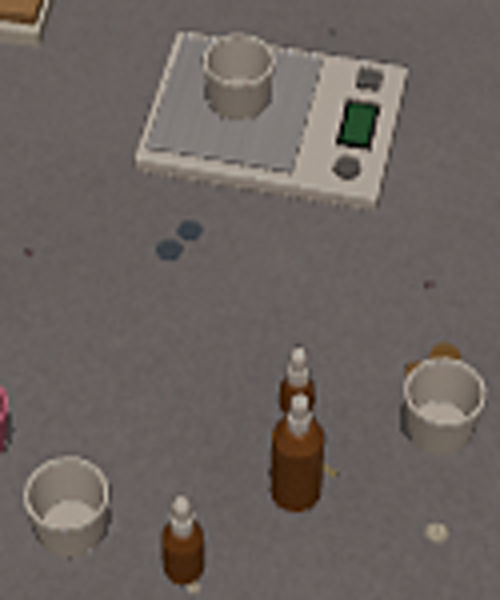

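The top crop shows the tall bulb at (152,286), the scale cup rim at about (647,148), the round tare key at (565,285) and the power key at (700,291). In the side crop those are at (300,400), (239,63), (347,167) and (369,79). Next I'll triangulate.

```bash
cat > m.py <<'E'
from h import *
T=lambda u,v:((u+.5)/4.7-.5+220,(v+.5)/4.7-.5+160)
S=lambda u,v:((u+.5)/4-.5+260,(v+.5)/4-.5+155)
P=dict(tall=((151,286),(300,398),.138),small=((265,271),(299,350),.08),mid=((58,191),(181,499),.104),cup=((647,148),(239,63),.086),
 near=((261,420),(444,392),.058),far=((89,80),(67,491),.058),tare=((565,285),(347,167),.0295),power=((700,291),(369,79),.0295),
 pan=((636,146),None,.028))
for k,(a,b,z) in P.items():
    if b: p,g=tri(T(*a),S(*b));print(k,p.round(3),"gap",round(g,4),"side@z",plane("side",*S(*b),z).round(3),end=" ")
    print("top@z",k,plane("top",*T(*a),z).round(3))
E
python3 m.py
python3 - <<'E'
from h import *
t=cv2.imread("pics/top0.png")
# scale outline via white mask
m=(t.min(2)>140).astype(np.uint8)[165:235,325:385]
m=cv2.morphologyEx(m,cv2.MORPH_CLOSE,np.ones((9,9)))
c=max(cv2.findContours(m,0,2)[0],key=cv2.contourArea)
b=cv2.boxPoints(cv2.minAreaRect(c))+[325,165]
w=np.array([plane("top",u,v,.022) for u,v in b]);print(w.round(3),[np.linalg.norm(w[i]-w[i-1]).round(3) for i in range(4)])
o=w.mean(0);e=[w[i]-w[i-1] for i in range(4)]
e=max(e,key=lambda q:q[0]);x=e/np.linalg.norm(e);y=np.array([-x[1],x[0],0]);print("yaw",np.arctan2(x[1],x[0]))
print("tare",o-.085*x+.06*y,"pan",o+.038*x)
E
```

```text
tall [0.509 0.211 0.133] gap 0.0007 side@z [0.509 0.214 0.138] top@z tall [0.509 0.21  0.138]
small [0.523 0.122 0.074] gap 0.0007 side@z [0.522 0.126 0.08 ] top@z small [0.523 0.121 0.08 ]
mid [0.591 0.296 0.094] gap 0.0015 side@z [0.59  0.302 0.104] top@z mid [0.589 0.294 0.104]
cup [ 0.631 -0.207  0.074] gap 0.0008 side@z [ 0.63  -0.195  0.086] top@z cup [ 0.63  -0.206  0.086]
near [0.395 0.126 0.049] gap 0.0008 side@z [0.396 0.132 0.058] top@z near [0.395 0.125 0.058]
far [0.691 0.279 0.052] gap 0.0009 side@z [0.69  0.283 0.058] top@z far [0.689 0.278 0.058]
tare [ 0.514 -0.14   0.019] gap 0.0011 side@z [ 0.514 -0.131  0.03 ] top@z tare [ 0.513 -0.139  0.03 ]
power [ 0.509 -0.26   0.019] gap 0.0001 side@z [ 0.508 -0.25   0.03 ] top@z power [ 0.509 -0.258  0.03 ]
top@z pan [ 0.637 -0.202  0.028]
[[ 0.459 -0.102  0.022]
 [ 0.731 -0.115  0.022]
 [ 0.723 -0.302  0.022]
 [ 0.451 -0.288  0.022]] [np.float64(0.185), np.float64(0.273), np.float64(0.187), np.float64(0.273)]
yaw -0.045350546279276295
tare [ 0.50853894 -0.137997    0.022     ] pan [ 0.62869237 -0.20351151  0.022     ]
```

Request:
move_arm(plan=[{"x":0.04,"y":-0.026,"z":0,"yaw":0,"fingers":1},{"x":0.08,"y":-0.052,"z":0,"yaw":0,"fingers":1},{"x":0.12,"y":-0.078,"z":0,"yaw":0,"fingers":1},{"x":0.16,"y":-0.104,"z":0,"yaw":0,"fingers":1},{"x":0.2,"y":-0.13,"z":0,"yaw":0,"fingers":1}])

```text
time: 0.6
eef_pos: [0.3227, -0.4814, 0.2495]
tcp_rot: [0.993, 0.117, -0.0, -0.0]
contact_force: [1.3, -1.2, -0.8]
opening: 0.146
finger_force: 0.0
```

Request:
move_arm(plan=[{"x":0.04,"y":-0.026,"z":0,"yaw":0,"fingers":1},{"x":0.08,"y":-0.052,"z":0,"yaw":0,"fingers":1},{"x":0.12,"y":-0.078,"z":0,"yaw":0,"fingers":1},{"x":0.16,"y":-0.104,"z":0,"yaw":0,"fingers":1},{"x":0.2,"y":-0.13,"z":0,"yaw":0,"fingers":1}])

```text
time: 1.1
eef_pos: [0.4868, -0.3082, 0.2496]
tcp_rot: [0.993, 0.118, -0.0, -0.0]
contact_force: [-0.1, -0.6, -0.8]
opening: 0.003
finger_force: 0.0
```

Request:
move_arm(plan=[{"x":0.013,"y":-0.045,"z":0,"yaw":0,"fingers":1},{"x":0.026,"y":-0.09,"z":0,"yaw":0,"fingers":1},{"x":0.039,"y":-0.135,"z":0,"yaw":0,"fingers":1},{"x":0.052,"y":-0.18,"z":0,"yaw":0,"fingers":1},{"x":0.065,"y":-0.225,"z":0,"yaw":0,"fingers":1}])

```text
time: 1.6
eef_pos: [0.496, -0.0741, 0.2496]
tcp_rot: [0.993, 0.117, -0.0, -0.0]
contact_force: [0.6, -0.0, 0.2]
opening: 0.002
finger_force: 0.0
```

Request:
move_arm(plan=[{"x":0.013,"y":-0.045,"z":0,"yaw":0,"fingers":1},{"x":0.026,"y":-0.09,"z":0,"yaw":0,"fingers":1},{"x":0.039,"y":-0.135,"z":0,"yaw":0,"fingers":1},{"x":0.052,"y":-0.18,"z":0,"yaw":0,"fingers":1},{"x":0.065,"y":-0.225,"z":0,"yaw":0,"fingers":1}])

```text
time: 2.1
eef_pos: [0.5066, 0.1598, 0.2497]
tcp_rot: [0.993, 0.118, -0.0, 0.0]
contact_force: [1.3, -1.2, 0.4]
opening: -0.003
finger_force: 0.0
```

Request:
move_arm(plan=[{"x":0.007,"y":-0.025,"z":0,"yaw":0,"fingers":1},{"x":0.014,"y":-0.05,"z":0,"yaw":0,"fingers":1},{"x":0.014,"y":-0.05,"z":0,"yaw":0,"fingers":1},{"x":0.014,"y":-0.05,"z":0,"yaw":0,"fingers":1}])

```text
time: 2.5
eef_pos: [0.5087, 0.2098, 0.2495]
tcp_rot: [0.993, 0.118, -0.001, 0.0]
contact_force: [-0.9, 0.4, 0.1]
opening: -0.0
finger_force: 0.0
```

Run:
```python
from h import *
s=cv2.cvtColor(ctrl.read_camera("side"),cv2.COLOR_RGB2BGR);t=cv2.cvtColor(ctrl.read_camera("top"),cv2.COLOR_RGB2BGR)
cv2.imwrite("pics/s2.png",np.hstack([cv2.resize(s[180:310,270:370],None,fx=4,fy=4,interpolation=2),cv2.resize(t[150:280,200:300],None,fx=4,fy=4,interpolation=2)]))
st=ctrl.get_state();print(st["time"],st["eef_pos"])
m=ctrl.camera_model("side");T=np.array(m["cam_to_world"])
p=np.append(st["eef_pos"]-[0,0,.019],1);c=np.linalg.inv(T)@p;print("tip expected side px",np.array(m["intrinsics"])@[c[0]/-c[2],-c[1]/-c[2],1])
```

```text
2.6 [0.50898132 0.20889861 0.24965076]
tip expected side px [335.65498492 235.52882076   1.        ]
```

View pics/s2.png

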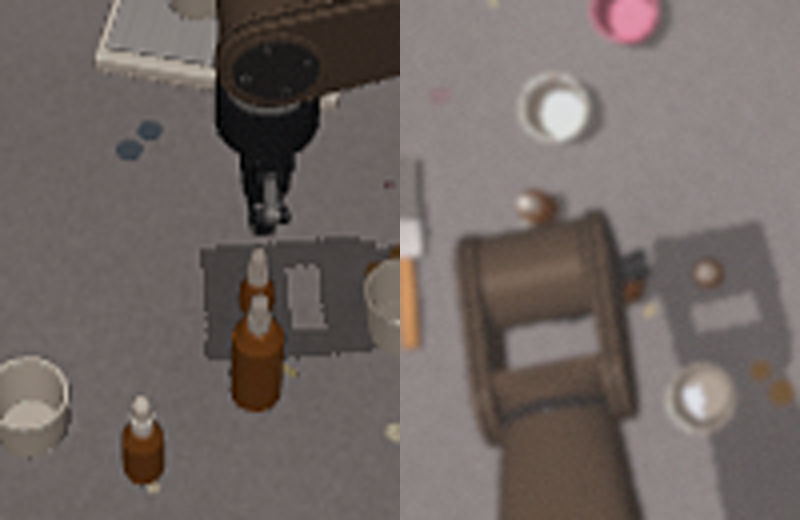

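The closed fingertips appear at side pixel (335,237), within 2 px of the expected (336,235.5), directly over the tall bulb at (335,254). I'll descend and hold.

Request:
move_arm(plan=[{"x":0,"y":0,"z":0.02,"yaw":0,"fingers":1},{"x":0,"y":0,"z":0.04,"yaw":0,"fingers":1},{"x":0,"y":0,"z":0.055,"yaw":0,"fingers":1},{"x":0,"y":0,"z":0.065,"yaw":0,"fingers":1},{"x":0,"y":0,"z":0.065,"yaw":0,"fingers":1}])

```text
time: 3.1
eef_pos: [0.5083, 0.209, 0.1832]
tcp_rot: [0.993, 0.117, -0.002, 0.0]
contact_force: [-0.2, 0.3, -1.7]
opening: -0.0
finger_force: 0.0
```

Request:
move_arm(plan=[{"x":0,"y":0,"z":0},{"x":0,"y":0,"z":0},{"x":0,"y":0,"z":0},{"x":0,"y":0,"z":0},{"x":0,"y":0,"z":0}])

```text
validation failed for argument at $.pl...
```

Run:
```python
from h import *
s=cv2.cvtColor(ctrl.read_camera("side"),cv2.COLOR_RGB2BGR)
cv2.imwrite("pics/s3.png",cv2.resize(s[200:300,290:380],None,fx=5,fy=5,interpolation=2))
```

```text
(no output)
```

View pics/s3.png

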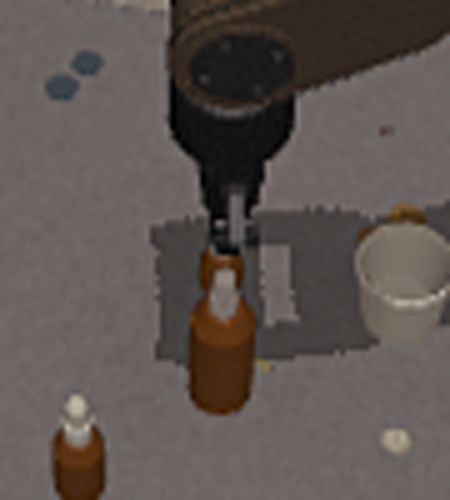

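The tips at crop (228,250) are just above the tall bulb top at (227,262), and the small bottle is behind it. I'll hold here.

Request:
move_arm(plan=[{"x":0,"y":0,"z":0,"yaw":0,"fingers":1},{"x":0,"y":0,"z":0,"yaw":0,"fingers":1},{"x":0,"y":0,"z":0,"yaw":0,"fingers":1},{"x":0,"y":0,"z":0,"yaw":0,"fingers":1},{"x":0,"y":0,"z":0,"yaw":0,"fingers":1}])

```text
time: 3.65
eef_pos: [0.5092, 0.2098, 0.1853]
tcp_rot: [0.993, 0.118, 0.0, -0.0]
contact_force: [0.4, -0.0, -0.2]
opening: -0.003
finger_force: 0.0
```

Request:
move_arm(plan=[{"x":0,"y":0,"z":0,"yaw":0,"fingers":1},{"x":0,"y":0,"z":0,"yaw":0,"fingers":1},{"x":0,"y":0,"z":0,"yaw":0,"fingers":1},{"x":0,"y":0,"z":0,"yaw":0,"fingers":1},{"x":0,"y":0,"z":0,"yaw":0,"fingers":1}])

```text
time: 4.15
eef_pos: [0.5091, 0.2097, 0.185]
tcp_rot: [0.993, 0.118, -0.0, 0.0]
contact_force: [-0.3, 0.3, 0.2]
opening: -0.002
finger_force: 0.0
```

Request:
move_arm(plan=[{"x":0,"y":0,"z":0,"yaw":0,"fingers":1},{"x":0,"y":0,"z":0,"yaw":0,"fingers":1},{"x":0,"y":0,"z":0,"yaw":0,"fingers":1},{"x":0,"y":0,"z":0,"yaw":0,"fingers":1},{"x":0,"y":0,"z":0,"yaw":0,"fingers":1}])

```text
time: 4.65
eef_pos: [0.5091, 0.2098, 0.185]
tcp_rot: [0.993, 0.118, 0.0, 0.0]
contact_force: [0.3, -0.2, -0.4]
opening: -0.0
finger_force: 0.0
```

Request:
move_arm(plan=[{"x":0,"y":0,"z":0,"yaw":0,"fingers":1},{"x":0,"y":0,"z":0,"yaw":0,"fingers":1},{"x":0,"y":0,"z":0,"yaw":0,"fingers":1},{"x":0,"y":0,"z":0,"yaw":0,"fingers":1},{"x":0,"y":0,"z":0,"yaw":0,"fingers":1}])

```text
time: 5.15
eef_pos: [0.5091, 0.2098, 0.185]
tcp_rot: [0.993, 0.118, 0.0, -0.0]
contact_force: [1.1, 0.9, -0.3]
opening: 0.003
finger_force: 0.0
```

Request:
move_arm(plan=[{"x":0,"y":0,"z":-0.02,"yaw":0,"fingers":1},{"x":0,"y":0,"z":-0.045,"yaw":0,"fingers":1},{"x":0,"y":0,"z":-0.065,"yaw":0,"fingers":1},{"x":0,"y":0,"z":-0.065,"yaw":0,"fingers":1}])

```text
time: 5.55
eef_pos: [0.5109, 0.2102, 0.2538]
tcp_rot: [0.993, 0.118, 0.004, -0.0]
contact_force: [0.4, 0.0, 0.3]
opening: 0.001
finger_force: 0.0
```

Request:
move_arm(plan=[{"x":0.002,"y":0.044,"z":0,"yaw":0,"fingers":1},{"x":0.004,"y":0.088,"z":0,"yaw":0,"fingers":1},{"x":0.006,"y":0.132,"z":0,"yaw":0,"fingers":1},{"x":0.008,"y":0.176,"z":0,"yaw":0,"fingers":1},{"x":0.01,"y":0.22,"z":0,"yaw":0,"fingers":1}])

```text
time: 6.05
eef_pos: [0.5699, -0.0034, 0.2485]
tcp_rot: [0.993, 0.118, -0.001, -0.0]
contact_force: [0.1, 0.1, 0.3]
opening: -0.002
finger_force: 0.0
```

Request:
move_arm(plan=[{"x":0.002,"y":0.044,"z":0,"yaw":0,"fingers":1},{"x":0.005,"y":0.088,"z":0,"yaw":0,"fingers":1},{"x":0.007,"y":0.132,"z":0,"yaw":0,"fingers":1},{"x":0.009,"y":0.176,"z":0,"yaw":0,"fingers":1},{"x":0.011,"y":0.212,"z":0,"yaw":0,"fingers":1}])

```text
time: 6.55
eef_pos: [0.6302, -0.2077, 0.248]
tcp_rot: [0.993, 0.117, -0.001, -0.001]
contact_force: [-0.1, 0.4, 0.0]
opening: -0.0
finger_force: 0.0
```

Request:
move_arm(plan=[{"x":0,"y":0,"z":0.02,"yaw":0,"fingers":1},{"x":0,"y":0,"z":0.04,"yaw":0,"fingers":1},{"x":0,"y":0,"z":0.06,"yaw":0,"fingers":1},{"x":0,"y":0,"z":0.07,"yaw":0,"fingers":1},{"x":0,"y":0,"z":0.07,"yaw":0,"fingers":1}])

```text
time: 7.05
eef_pos: [0.629, -0.2046, 0.1766]
tcp_rot: [0.993, 0.118, -0.002, -0.002]
contact_force: [0.1, -0.1, -0.1]
opening: -0.003
finger_force: 0.0
```

Run:
```python
from h import *
s=cv2.cvtColor(ctrl.read_camera("side"),cv2.COLOR_RGB2BGR)
cv2.imwrite("pics/s4.png",cv2.resize(s[120:220,280:380],None,fx=5,fy=5,interpolation=2))
st=ctrl.get_state();print(st["eef_pos"])
```

```text
[ 0.62985864 -0.20498923  0.17855409]
```

View pics/s4.png

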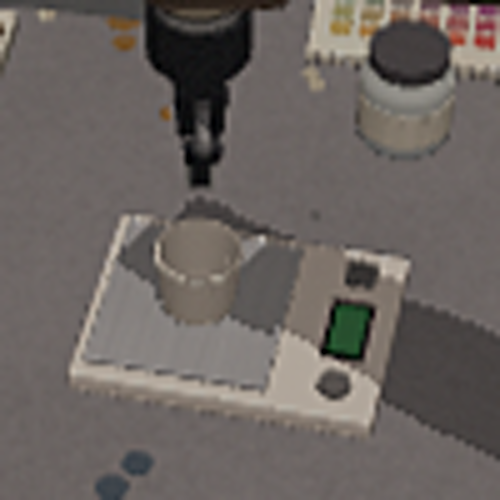

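The tip at crop (200,183) is straight above the cup's mouth at (200,250), and the 13.4 px gap matches about 74 mm of height. I'll descend to about 28 mm above the rim and hold.

Request:
move_arm(plan=[{"x":0,"y":0,"z":0.015,"yaw":0,"fingers":1},{"x":0,"y":0,"z":0.03,"yaw":0,"fingers":1},{"x":0,"y":0,"z":0.042,"yaw":0,"fingers":1},{"x":0,"y":0,"z":0.047,"yaw":0,"fingers":1},{"x":0,"y":0,"z":0.047,"yaw":0,"fingers":1}])

```text
time: 7.6
eef_pos: [0.6297, -0.205, 0.1313]
tcp_rot: [0.993, 0.118, -0.001, -0.001]
contact_force: [0.8, -0.2, -0.8]
opening: -0.0
finger_force: 0.0
```

Request:
move_arm(plan=[{"x":0,"y":0,"z":0,"yaw":0,"fingers":1},{"x":0,"y":0,"z":0,"yaw":0,"fingers":1},{"x":0,"y":0,"z":0,"yaw":0,"fingers":1},{"x":0,"y":0,"z":0,"yaw":0,"fingers":1},{"x":0,"y":0,"z":0,"yaw":0,"fingers":1}])

```text
time: 8.1
eef_pos: [0.6306, -0.2055, 0.1334]
tcp_rot: [0.993, 0.118, 0.0, 0.0]
contact_force: [0.8, 1.2, 0.1]
opening: 0.0
finger_force: 0.0
```

Request:
move_arm(plan=[{"x":0,"y":0,"z":0,"yaw":0,"fingers":1},{"x":0,"y":0,"z":0,"yaw":0,"fingers":1},{"x":0,"y":0,"z":0,"yaw":0,"fingers":1},{"x":0,"y":0,"z":0,"yaw":0,"fingers":1},{"x":0,"y":0,"z":0,"yaw":0,"fingers":1}])

```text
time: 8.6
eef_pos: [0.6304, -0.2054, 0.133]
tcp_rot: [0.993, 0.118, -0.0, -0.0]
contact_force: [0.4, 0.6, -0.5]
opening: 0.0
finger_force: 0.0
```

Request:
move_arm(plan=[{"x":0,"y":0,"z":0,"yaw":0,"fingers":1},{"x":0,"y":0,"z":0,"yaw":0,"fingers":1},{"x":0,"y":0,"z":0,"yaw":0,"fingers":1},{"x":0,"y":0,"z":0,"yaw":0,"fingers":1},{"x":0,"y":0,"z":0,"yaw":0,"fingers":1}])

```text
time: 9.1
eef_pos: [0.6305, -0.2054, 0.133]
tcp_rot: [0.993, 0.118, 0.0, 0.0]
contact_force: [-0.2, 0.3, 0.0]
opening: 0.003
finger_force: 0.0
```

Request:
move_arm(plan=[{"x":0,"y":0,"z":0,"yaw":0,"fingers":1},{"x":0,"y":0,"z":0,"yaw":0,"fingers":1},{"x":0,"y":0,"z":0,"yaw":0,"fingers":1},{"x":0,"y":0,"z":0,"yaw":0,"fingers":1},{"x":0,"y":0,"z":0,"yaw":0,"fingers":1}])

```text
time: 9.6
eef_pos: [0.6305, -0.2054, 0.133]
tcp_rot: [0.993, 0.118, 0.0, -0.0]
contact_force: [-0.0, -0.7, -0.2]
opening: -0.004
finger_force: 0.0
```

Request:
move_arm(plan=[{"x":0,"y":0,"z":-0.02,"yaw":0,"fingers":1},{"x":0,"y":0,"z":-0.045,"yaw":0,"fingers":1},{"x":0,"y":0,"z":-0.07,"yaw":0,"fingers":1},{"x":0,"y":0,"z":-0.07,"yaw":0,"fingers":1},{"x":0,"y":0,"z":-0.07,"yaw":0,"fingers":1}])

```text
time: 10.1
eef_pos: [0.6306, -0.2055, 0.2034]
tcp_rot: [0.993, 0.118, 0.0, 0.0]
contact_force: [-0.5, -0.3, -1.1]
opening: -0.001
finger_force: 0.0
```

Request:
move_arm(plan=[{"x":-0.033,"y":-0.031,"z":0,"yaw":0,"fingers":1},{"x":-0.066,"y":-0.062,"z":0,"yaw":0,"fingers":1},{"x":-0.098,"y":-0.093,"z":0,"yaw":0,"fingers":1},{"x":-0.098,"y":-0.093,"z":0.03,"yaw":0,"fingers":1},{"x":-0.098,"y":-0.093,"z":0.06,"yaw":0,"fingers":1}])

```text
time: 10.6
eef_pos: [0.5121, -0.1369, 0.142]
tcp_rot: [0.993, 0.118, 0.0, 0.0]
contact_force: [0.6, -0.3, 0.2]
opening: 0.001
finger_force: 0.0
```

Request:
move_arm(plan=[{"x":0,"y":0,"z":0.03,"yaw":0,"fingers":1},{"x":0,"y":0,"z":0.055,"yaw":0,"fingers":1},{"x":0,"y":0,"z":0.068,"yaw":0,"fingers":1},{"x":0,"y":0,"z":0.068,"yaw":0,"fingers":1},{"x":0,"y":0,"z":0.068,"yaw":0,"fingers":1}])

```text
time: 11.1
eef_pos: [0.5136, -0.1379, 0.0751]
tcp_rot: [0.993, 0.118, -0.0, -0.0]
contact_force: [0.1, 0.1, 0.3]
opening: 0.001
finger_force: 0.0
```

Run:
```python
from h import *
s=cv2.cvtColor(ctrl.read_camera("side"),cv2.COLOR_RGB2BGR)
cv2.imwrite("pics/s5.png",cv2.resize(s[150:220,310:380],None,fx=8,fy=8,interpolation=2))
st=ctrl.get_state();print(st["eef_pos"])
m=ctrl.camera_model("side");T=np.array(m["cam_to_world"])
for h in(.019,st["eef_pos"][2]-.0295):
    c=np.linalg.inv(T)@np.append(st["eef_pos"]-[0,0,h],1);q=np.array(m["intrinsics"])@[c[0]/-c[2],-c[1]/-c[2],1];print(((q[:2]+[0,1.7]-[310,150])*8).round())
```

```text
[ 0.51421535 -0.13823666  0.07597987]
[295. 335.]
[292. 373.]
```

View pics/s5.png

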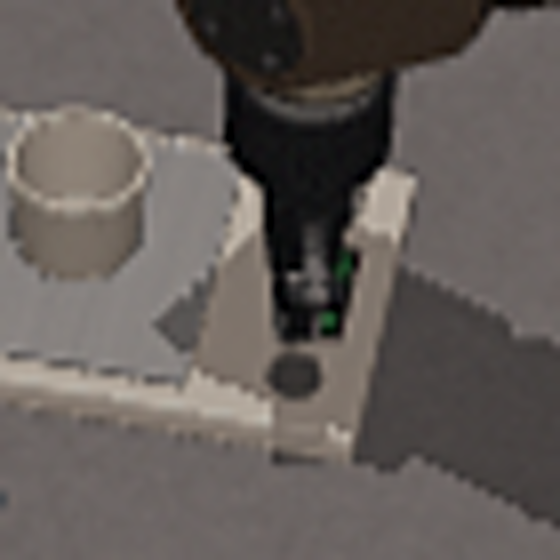

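The key at crop (295,375) lies where the point below the TCP projects (292,373), so the aim is right. Now I'll press gently.

Request:
move_arm(plan=[{"x":0,"y":0,"z":0.015,"yaw":0,"fingers":1},{"x":0,"y":0,"z":0.024,"yaw":0,"fingers":1},{"x":0,"y":0,"z":0.027,"yaw":0,"fingers":1},{"x":0,"y":0,"z":0.029,"yaw":0,"fingers":1},{"x":0,"y":0,"z":0.029,"yaw":0,"fingers":1}])

```text
time: 11.65
eef_pos: [0.513, -0.1377, 0.0458]
tcp_rot: [0.993, 0.118, -0.001, -0.0]
contact_force: [-1.9, 0.6, 2.6]
opening: 0.002
finger_force: 1.1
```

Request:
move_arm(plan=[{"x":0,"y":0,"z":0.001,"yaw":0,"fingers":1},{"x":0,"y":0,"z":0.002,"yaw":0,"fingers":1},{"x":0,"y":0,"z":0.002,"yaw":0,"fingers":1},{"x":0,"y":0,"z":0.002,"yaw":0,"fingers":1}])

```text
time: 12.05
eef_pos: [0.5135, -0.1378, 0.0442]
tcp_rot: [0.993, 0.118, 0.0, 0.0]
contact_force: [-2.0, 1.2, 3.6]
opening: -0.003
finger_force: 1.5
```

Request:
move_arm(plan=[{"x":0,"y":0,"z":0.001,"yaw":0,"fingers":1},{"x":0,"y":0,"z":0.001,"yaw":0,"fingers":1},{"x":0,"y":0,"z":0.001,"yaw":0,"fingers":1}])

```text
time: 12.35
eef_pos: [0.5136, -0.1379, 0.0433]
tcp_rot: [0.993, 0.118, 0.0, 0.0]
contact_force: [-1.3, 1.3, 5.2]
opening: 0.002
finger_force: 2.3
```

The force rose past the spring's 3.6 N with the tips at the stop, so the key is fully down. I'll release it and retreat.

Request:
move_arm(plan=[{"x":0,"y":0,"z":-0.01,"yaw":0,"fingers":1},{"x":0,"y":0,"z":-0.04,"yaw":0,"fingers":1},{"x":0,"y":0,"z":-0.08,"yaw":0,"fingers":1},{"x":0,"y":0,"z":-0.12,"yaw":0,"fingers":1},{"x":0,"y":0,"z":-0.16,"yaw":0,"fingers":1}])

```text
time: 12.85
eef_pos: [0.5134, -0.1379, 0.2048]
tcp_rot: [0.993, 0.118, 0.0, 0.0]
contact_force: [0.1, -0.6, -0.3]
opening: -0.003
finger_force: 0.0
```

Request:
move_arm(plan=[{"x":0,"y":0,"z":-0.04,"yaw":0,"fingers":1},{"x":0,"y":0,"z":-0.06,"yaw":0,"fingers":1},{"x":0,"y":0,"z":-0.06,"yaw":0,"fingers":1},{"x":0,"y":0,"z":-0.06,"yaw":0,"fingers":1},{"x":0,"y":0,"z":-0.06,"yaw":0,"fingers":1}])

```text
time: 13.35
eef_pos: [0.5125, -0.1374, 0.2605]
tcp_rot: [0.993, 0.118, -0.002, -0.001]
contact_force: [-0.5, 0.3, -0.2]
opening: -0.004
finger_force: 0.0
```

Run:
```python
from h import *
s=cv2.cvtColor(ctrl.read_camera("side"),cv2.COLOR_RGB2BGR)
cv2.imwrite("pics/s6.png",s[100:340,200:440].repeat(2,0).repeat(2,1))
st=ctrl.get_state();print(st["eef_pos"],st["contact_force"],abs(st["dq"]).max())
```

```text
[ 0.51244356 -0.13742828  0.26042867] [-0.11998058 -0.5300254  -0.93587116] 0.0033806281968204437
```

View pics/s6.png

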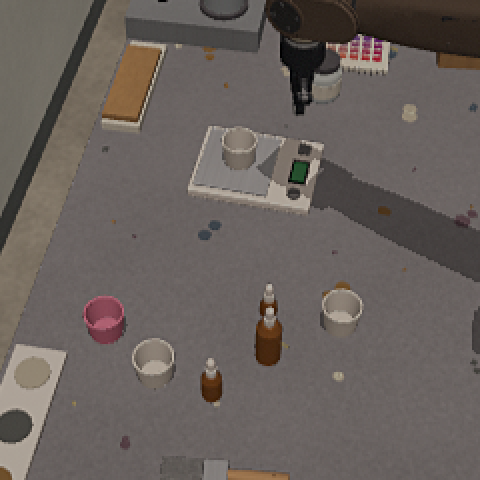

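The cup is still on the pan at crop (239,148), the bottles and cups are where they were, and the arm is clear. I'll hand in.

```bash
python3 -c "
from plant import ctrl
print(ctrl.sign_off())"
```

```text
the job is handed in; nothing more can be done
None
```

I pointed at the tallest bottle and then the scale cup for two seconds each, pressed the tare key fully down and released it, left the arm clear with nothing visibly moved, and handed in the job; no verdict came back.

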